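# Draw the spent cartridge from the dust-filter housing with a pull hook

## Task

With the T-handled pull hook from the stand, fish the spent filter cartridge out of the deep housing: catch the loop on top of the cartridge and, pulling only lightly, rock it out of its snap seat with small movements to and fro, since a hard straight pull tears the loop off. Set the cartridge down gently, standing upright in the middle of the steel tray, unhook it and lay the hook back across the two notches of its stand. Leave the lid, the paste tub and the thread spool where they are.

Things in the scene. Friction and masses are not known exactly. Their poses are not given: they have to be found in the camera images.
- hook_handle (a point): Centre of the wooden T-handle of the loose pull hook (130 g): a flat-sided bar 96 mm long (its y), 18 mm thick (its x), 24 mm high. Grip it at its middle across the 18 mm. At the start it lies across the notches of its stand, the hook hanging between the cheeks.
- hook_throat (a point): Bottom of the J-hook's throat, where a caught loop bears: in the handle's axes 7 mm to +x and 108 mm below its centre. The 6 mm steel shank runs straight down from the handle's middle; the upturned point stands 14 mm from it on the +x side (centres), 8 mm between them. Below the handle's centre: top of the point 99.5 mm, lowest part 114 mm.
- hook_stand: Wooden stand of the hook, fixed: base board 100 x 124 mm with two upright cheeks 60 mm wide (x) and 14 mm thick, 68 mm apart inside (along its y). Origin: centre of its underside.
- stand_notch (a point): Midway between the two notches of the hook stand, level with their floors (135 mm above the bench). Each notch is 32 mm wide (x) between lugs 10 mm high. The handle rests on these floors along the stand's y, its centre 12 mm above this point; at the start the hook's x axis agrees with the stand's.
- housing: Grey upright filter housing, fixed to the bench, its lid off: bore 72 mm across, outside 83 mm (rim bead 91 mm), foot plate 122 mm square, two open latches reaching 56 mm from the axis, a hose spigot on its +x side. Origin: centre of its underside; the inner floor is 8 mm above it.
- housing_mouth (a point): Centre of the housing's open mouth, level with the rim (148 mm above the bench).
- cartridge: The loose cartridge (240 g), pleated paper between a lower cap 56 mm across and a top cap 53 mm across; 48 mm high without its loop. Origin: centre of its underside. It starts home on the housing's floor: four sprung balls round the seat, 8 mm above the floor, sit in the groove over the lower cap's lip. Raised 13 mm it is free of them.
- pull_loop: The black springy loop on the cartridge, a 5 mm bar in the plane of its y and z (origin, axes of the cartridge): opening 31 mm wide (y), 24 mm high, 48 to 72 mm above the origin; stretches 3 mm per 10 N, tears above 20 N. A hook passes along x from either side. A straight pull needs over 20 N; pulled with 5 to 10 N and rocked up to 15 mm to and fro along x, the balls let go one by one.
- loop_arch (a point): Middle of the underside of the loop's arch, 72 mm above the cartridge's underside; at the start 68 mm below the housing's rim. Axes of the cartridge.
- cartridge_centre (a point): Centre of the cartridge (without the loop), on its axis 24 mm above its underside. In the housing the lower cap has 2 mm play in a seat ring 12 mm high, the top cap 9 mm to the wall all round.
- tray: Shallow steel tray, fixed, 150 (x) x 130 (y) mm and 22 mm high, walls and floor 3 mm thick. Origin: centre of its underside.
- tray_floor (a point): Centre of the tray's inner floor, 3 mm above the bench.
- housing_lid: Bystander: the housing's round lid, 92 mm across, 38 mm high with its knob, lying on the bench. Origin: centre of its underside.
- paste_tub: Bystander: small cream tub with lid, 72 mm across, 42 mm high. Origin: centre of its underside.
- thread_spool: Bystander: brown wooden spool beyond the housing, 42 mm across, 45 mm high. Origin: centre of its underside.
Things that resemble listed ones, but are neither listed nor needed, are in the scene too. What is shaped like the cartridge but blue is not meant.

How it is judged (in metres and radians):
On the way, in this order (a step that is already met when the one before it is completed fails the run):
1. the hook carries the cartridge by its loop, clear of the housing's rim (height (world z) of cartridge_centre above 0.17 m and contact force between pull_hook and pull_loop above 0.8 N), for 0.2 s.
2. the cartridge stands upright on the tray's floor, let go by the hook (horizontal distance between cartridge_centre and tray_floor below 0.035 m and height (world z) of cartridge_centre below 0.032 m and angle between cartridge_centre's own z axis and vertical below 0.1 rad and contact force between pull_hook and pull_loop below 0.1 N), for 0.3 s.
At the end, for the whole second after the job is handed in: The cartridge stands upright (0.1 rad) and at rest on the tray's floor, its centre within 35 mm of the tray's middle; the hook hangs upright (0.12 rad) in its stand, handle lying in both notches (centre within 18 mm of the notch point, along the notches within 0.25 rad, either way round) (horizontal distance between cartridge_centre and tray_floor below 0.035 m and height (world z) of cartridge_centre below 0.032 m and angle between cartridge_centre's own z axis and vertical below 0.1 rad and linear speed of cartridge below 0.02 m/s and distance between hook_handle and stand_notch below 0.018 m and angle between hook_handle's own z axis and vertical below 0.12 rad and angle between the y axis of hook_handle and the y axis of stand_notch, either way round below 0.25 rad); the robot touches nothing.
It fails at once if the loop is pulled or pushed by the hook with more than 20 N (it tears) (contact force between pull_hook and pull_loop above 20 N).
It fails at once if the cartridge is dropped into the tray (hits it with more than 30 N) (contact force between cartridge and tray above 30 N).
It fails at once if the lid is moved more than 25 mm (distance of housing_lid from where it was at the start of the episode above 0.025 m).
It fails at once if the paste tub is moved more than 25 mm (distance of paste_tub from where it was at the start of the episode above 0.025 m).
It fails at once if the thread spool is moved more than 25 mm (distance of thread_spool from where it was at the start of the episode above 0.025 m).
It also fails if it takes over 64 s, if anything falls off the work surface, if the arm or the gripper's body presses on something with over 40 N, if the wrist force passes 120 N, or if a joint passes its speed limit or range.

## Robot

A 6-joint arm with a two-finger parallel gripper is mounted at the origin on a cart in front of the work surface, level with it; the furniture and walls round the work are solid. World frame = base frame: x ahead of the robot, y to its left, z up, the work surface at z = 0. Lengths are in m, angles in degrees, forces in N, time in s.
With the tool pointing down it reaches from about 0.375 to 0.9 m from the base axis. Payload 3.1 kg.
Tool frame: the origin (TCP) lies on the centre line of the jaws, within the pads' length; the fingertips stand 25 mm ahead of it and the grasp point (between the pads) lies 6 mm ahead of it; z points along the fingers, y is the line along which they close (so a half turn about z gives the same grasp; the last joint's range is limited). The gripper opens to 87 mm and grips with 3 to 60 N. Pads are 19 mm wide; open, the fingers measure 117 mm over their backs; the gripper's body (75 mm by 190 mm) begins 51 mm behind the grasp point.
Start: joints at [-73.482, 30.224, 82.088, -0, 67.689, -10.227], TCP at [0.281, -0.558, 0.248] pointing down, gripper open.
Joint ranges: [-176.69, 176.69], [-43.24, 126.21], [12.49, 139.97], [-82, 262], [0, 151.66], [-163.58, 163.58]. Speed limits (degrees/s): [159.86, 159.86, 180, 180, 180, 180].

## Interface

Orientations are given as a 3x3 rotation matrix whose columns are the frame's x, y, z axes.
In Python, from rig import read_state, capture, camera_params, hand_in gives the robot as it stands.
- The arm moves only by the tool apply_moves, never from a script. Its argument "rows" is a list of rows, each an object of numbers: "x", "y", "z": the shift along the tool's x, y, z in mm; "rx", "ry", "rz": the turn, a rotation vector about the tool's x, y, z in units of 6 degrees (1.0 is 6 degrees); "claw": the closure in counts, from 0 (fully open) to 255 (shut). A call has 1 to 10 rows; each row is the pose to reach, as a shift and turn from the pose commanded when the call began, along the tool's axes at that moment; what a row does not reach only later rows make up. A row lasts 1/8 s, in which the tool goes at most 62.5 mm and 10.7 degrees, less where a joint would pass 70% of its speed; a pose out of reach is approached as far as the arm can. A call with a gripper value outside its range is refused whole. The fingers move at their own pace and stop on an object; the grip force is fixed at half the most. Time passes only in rows, so rows that repeat a pose let the fingers close. It gives the time, the measured TCP pose, the force, the opening and the grip force at its end, in the units of the state.
- read_state(): the state, without advancing time (a new reading comes with each control period).
- capture(name): name is "side" or "top"; returns (picture, depth): 400x640x3 uint8, red, green, blue; 400x640 float32, m along the optical axis (not along the pixel's ray), 0 where there is no reading.
- camera_params(name): a dict with "fx", "fy", "cx", "cy" (pixels), "D" ([k1, k2, p1, p2, k3] as OpenCV has them; the pictures are not rectified), "xyz" and "orientation" of the camera in the world. Camera axes: x right, y up, looking along -z (the intrinsics and any distortion apply to the point x, -y, -z); pixel columns grow to the right and rows downward; lengths in m; the calibration is good to about 2 mm. A picture is of the moment at which its call begins. camera_params takes no time and is no camera call.
- hand_in(): hands the job in; it is judged then, once.
The state is a dict: "time_s": time; "joint_positions": joint angles; "qvel": joint speeds; "tau": joint torques, N m; "position": TCP position; "tcp_rot": TCP orientation; "force": force on the tool from outside, world axes, zero at the start; "moment": the same for the moment, N m; "opening": opening from 0.0 (shut) to 1.0 (fully open); "grasp_force": force on a finger pad.
Only numpy, scipy, OpenCV 4.12 (cv2) and the standard library are available. Lean on these libraries where they do the work, as an engineer would, in place of code of your own. Each camera call takes 0.05 s, during which the arm holds its last target. There are 200 camera calls.

## Working session

There is one attempt and no reset: what is moved stays moved. The work goes in short steps, Python scripts to look and compute and a tool call to move; the robot and the scene stay as the last step left them, time stands still between calls to the robot, and variables do not carry over. Pictures are saved under pics/ and viewed, at most 10 in all, crops included, and the job is handed in when it is done.

Besides the shell and the picture viewer there is one more tool, called as name(argument=value, ...), one argument or row to a line, values as JSON. apply_moves: Moves the arm, as the interface text tells. Its arguments: {"type":"object","properties":{"rows":{"type":"array"}},"required":["rows"]}

```bash
ls; mkdir -p pics; cat > h.py <<'E'
import numpy as np, cv2
from rig import read_state, capture, camera_params, hand_in
def cam(n):
    p=camera_params(n); K=np.array([[p['fx'],0,p['cx']],[0,p['fy'],p['cy']],[0,0,1]]); return p,K,np.array(p['D'],float),np.array(p['xyz']),np.array(p['orientation']).reshape(3,3)
def rays(n,uv):
    p,K,D,c,R=cam(n); q=cv2.undistortPoints(np.array(uv,float).reshape(-1,1,2),K,D).reshape(-1,2)
    return c,np.c_[q[:,0],-q[:,1],-np.ones(len(q))]@R.T
def onplane(n,uv,z):
    c,d=rays(n,uv); return c+d*((z-c[2])/d[:,2])[:,None]
def cloud(n,dep):
    v,u=np.mgrid[:400,:640]; c,d=rays(n,np.c_[u.ravel(),v.ravel()]); 
    return (c+d*dep.reshape(-1,1)).reshape(400,640,3)
def proj(n,P):
    p,K,D,c,R=cam(n); q=(np.atleast_2d(P)-c)@R; q=q*[1,-1,-1]
    return cv2.projectPoints(q,np.zeros(3),np.zeros(3),K,D)[0].reshape(-1,2)
E
python3 - <<'E'
from h import *
for n in('side','top'):
    im,d=capture(n); cv2.imwrite(f'pics/{n}0.png',im[...,::-1]); np.savez(f'{n}0.npz',im=im,d=d)
    p=camera_params(n); print(n,p, (d>0).mean())
print(read_state())
E
```

```text
pics
side {'fx': 431.8414602714707, 'fy': 431.8414602714707, 'cx': 316.32027797718746, 'cy': 198.8690627298138, 'D': array([-0.1092836,  0.       ,  0.       ,  0.       ,  0.       ]), 'xyz': array([0.16356581, 0.84234733, 0.45594064]), 'orientation': array([[-0.90227498,  0.16155924, -0.39974802],
       [-0.43112223, -0.35050201,  0.83143368],
       [-0.00578669,  0.92252206,  0.38590098]])} 0.99602734375
top {'fx': 516.6801980172914, 'fy': 516.6801980172914, 'cx': 313.1696495533452, 'cy': 203.57680688816487, 'D': array([0.0534577, 0.       , 0.       , 0.       , 0.       ]), 'xyz': array([0.26849876, 0.06578964, 1.35850325]), 'orientation': array([[ 2.44610333e-03,  9.82833588e-01, -1.84478063e-01],
       [-9.99867280e-01, -5.67616147e-04, -1.62818866e-02],
       [-1.61070978e-02,  1.84493406e-01,  9.82701758e-01]])} 0.9961953125
{'time_s': 0.1, 'joint_positions': array([-7.34822312e+01,  3.02724026e+01,  8.21501808e+01,  1.57670584e-04,
        6.76896073e+01, -1.02264604e+01]), 'qvel': array([-0.02397325, -0.12701147, -0.02330479,  0.00552252, -0.0002306 ,
       -0.08448313]), 'tau': array([-5.38148906e-04, -4.40987241e+01, -1.77150518e+01,  6.33988366e-02,
        5.34049748e-02, -4.06898391e-05]), 'position': array([ 0.28111088, -0.55751706,  0.2466764 ]), 'tcp_rot': array([[ 8.93024841e-01,  4.50007029e-01, -5.54271302e-04],
       [ 4.50007235e-01, -8.93022935e-01,  1.87801429e-03],
       [ 3.50142648e-04, -1.92653951e-03, -9.99998083e-01]]), 'force': array([ 0.43409011, -1.04057036,  0.12881235]), 'moment': array([ 0.0070627 , -0.00751898, -0.01646667]), 'grasp_force': 0.0, 'opening': 1.0016805637233828}
```

View pics/side0.png

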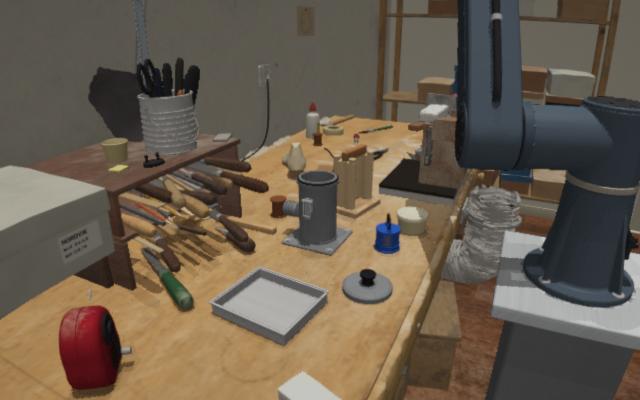

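View pics/top0.png

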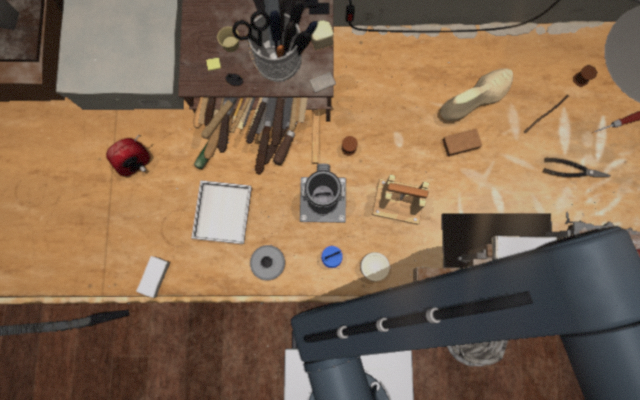

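The top view shows the tray at (222,212), housing mouth at (323,190), stand with hook handle at (407,190), lid at (267,263), tub at (375,266) and spool at (349,145). The blue decoy cartridge is at (331,257). I'll look closer at the housing and stand.

```bash
python3 - <<'E'
from h import *
z=np.load('top0.npz'); im=z['im'][...,::-1]; d=z['d']
C=cloud('top',d); np.save('C.npy',C)
a=cv2.resize(im[155:235,290:450],None,fx=5,fy=5,interpolation=cv2.INTER_CUBIC); cv2.imwrite('pics/crop1.png',a)
X,Y,Z=C[...,0],C[...,1],C[...,2]
def rep(n,m):
    m=m.astype(np.uint8); k,l,st,ce=cv2.connectedComponentsWithStats(m)
    for i in range(1,k):
        if st[i,4]>25:
            P=C[l==i]; r=cv2.minAreaRect((P[:,:2]*1000).astype(np.float32)); print(n,ce[i].round(1),st[i,4],np.median(P,0).round(4),[np.round(q,1) for q in r])
roi=np.zeros(d.shape,bool); roi[165:230,365:440]=1
rep('handle',roi&(Z>.15)&(Z<.17))
roi[:]=0; roi[165:230,295:352]=1
rep('rim',roi&(Z>.141)&(Z<.156)); rep('foot',roi&(Z>.004)&(Z<.03))
rep('inhousing',roi&(Z>.06)&(Z<.09))
roi[:]=0; roi[175:250,185:260]=1
rep('tray',roi&(Z>.015)&(Z<.03))
E
```

```text
handle [407.5 189.7] 317 [ 0.5266 -0.138   0.1581] [array([ 527.6, -138.1]), array([95.8, 19.8]), np.float64(77.4)]
rim [323.1 188. ] 414 [0.5336 0.0624 0.1468] [array([534.7,  62.3]), array([86.6, 90.1]), np.float64(89.8)]
foot [303.6 180. ] 39 [0.587  0.113  0.0072] [array([585.7, 113. ]), array([25.4, 16.2]), np.float64(0.1)]
foot [343.  181.9] 40 [0.5829 0.0084 0.0076] [array([578.5,   9.7]), array([13.5, 28.1]), np.float64(89.5)]
foot [323.4 189.8] 83 [0.5571 0.0593 0.0203] [array([555.1,  60.9]), array([68.3, 32.9]), np.float64(83.0)]
foot [322.4 211.9] 605 [0.4953 0.0647 0.0072] [array([511.4,  62.4]), array([ 83.8, 127.7]), np.float64(5.8)]
inhousing [323.2 167.2] 69 [0.6042 0.0621 0.0756] [array([604.9,  60.8]), array([16.5, 33.5]), np.float64(0.0)]
inhousing [322.4 182.6] 78 [0.5662 0.0634 0.0742] [array([557.6,  65. ]), array([27.3, 69.2]), np.float64(6.3)]
inhousing [323.9 193.9] 52 [0.5343 0.0584 0.08  ] [array([532.9,  61.2]), array([11.3, 46.8]), np.float64(9.7)]
inhousing [322.4 207.4] 53 [0.4982 0.0647 0.0742] [array([504.1,  62.1]), array([21.3, 71.2]), np.float64(0.5)]
tray [219.5 210. ] 534 [0.5074 0.34   0.023 ] [array([499.4, 329.4]), array([139.4, 157.3]), np.float64(83.7)]
```

View pics/crop1.png

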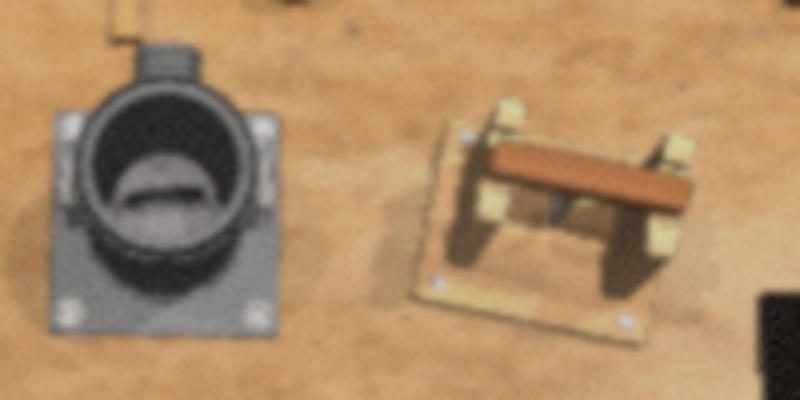

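Housing mouth is at about (0.534, 0.062). The loop bar shows at crop (165,193), yawed about +10°. The hook handle is at (0.527, -0.138) with its y axis along (0.22, 0.98). Next I work out the approach.

```bash
cat >> h.py <<'E'
from scipy.spatial.transform import Rotation as Ro
def goto(p,yaw,s=None):
    "tool-frame row from measured pose to TCP p, tool y at world angle yaw deg, pointing down"
    s=s or read_state(); R=np.array(s['tcp_rot']).reshape(3,3)
    a=np.radians(yaw); y=np.array([np.cos(a),np.sin(a),0]); zz=np.array([0,0,-1.]); x=np.cross(y,zz)
    Rt=np.c_[x,y,zz]; d=R.T@(np.array(p)-s['position'])*1000; r=Ro.from_matrix(R.T@Rt).as_rotvec(degrees=True)
    print('t',round(s['time_s'],2),'pos',s['position'].round(4),'F',s['force'].round(2),'| xyz',d.round(1),'r',(r/6).round(2),'len',np.linalg.norm(d).round(0))
E
python3 - <<'E'
from h import *
C=np.load('C.npy')
a=np.array([.281,-.558]);b=np.array([.527,-.138])
dist=np.abs(np.cross(np.r_[b-a],C[...,:2]-a))/np.linalg.norm(b-a); t=((C[...,:2]-a)@(b-a))/((b-a)@(b-a))
for k in range(10):
    m=(dist<.1)&(t>k/10)&(t<k/10+.1); print(k,C[m][:,2].max().round(3) if m.any() else None)
goto([.527,-.138,.25],-12.6)
goto([.527,-.138,.36],-12.6)
# tray by floor brightness mask/edges
m=((C[...,2]>.015)&(C[...,2]<.03)); m[:175]=0;m[250:]=0;m[:,:185]=0;m[:,260:]=0
P=C[m]; P=P[np.abs(P[:,2]-.022)<.005]; print(np.percentile(P[:,:2],[1,50,99],axis=0), len(P))
E
```

```text
0 0.229
1 None
2 0.037
3 0.262
4 0.236
5 0.237
6 0.801
7 0.038
8 0.147
9 0.164
t 0.1 pos [ 0.2811 -0.5575  0.2467] F [ 0.43 -1.04  0.13] | xyz [ 408.4 -264.    -2.7] r [-0.02 -0.01 -8.44] len 486.0
t 0.1 pos [ 0.2811 -0.5575  0.2467] F [ 0.43 -1.04  0.13] | xyz [ 408.4 -264.2 -112.7] r [-0.02 -0.01 -8.44] len 499.0
[[0.41740438 0.25514184]
 [0.50730684 0.33607398]
 [0.57999338 0.40284362]] 477<stdin>:4: DeprecationWarning: Arrays of 2-dimensional vectors are deprecated. Use arrays of 3-dimensional vectors instead. (deprecated in NumPy 2.0)
```

apply_moves(
  rows=[
    {"z": -62},
    {"z": -124},
    {"z": -150},
    {"x": 50, "y": -32, "z": -150, "rz": -1},
    {"x": 100, "y": -65, "z": -150, "rz": -2},
    {"x": 150, "y": -97, "z": -150, "rz": -3.1},
    {"x": 200, "y": -129, "z": -150, "rz": -4.2},
    {"x": 250, "y": -162, "z": -150, "rz": -5.2},
    {"x": 300, "y": -194, "z": -150, "rz": -6.2},
    {"x": 350, "y": -226, "z": -150, "rz": -7.3},
  ],
)

```text
validation failed for argument at $.ro...
```

```bash
python3 - <<'E'
from h import *
goto([.527,-.138,.25],-12.6)
E
```

```text
t 0.1 pos [ 0.2811 -0.5575  0.2467] F [ 0.43 -1.04  0.13] | xyz [ 408.4 -264.    -2.7] r [-0.02 -0.01 -8.44] len 486.0
```

apply_moves(
  rows=[
    {"x": 0, "y": 0, "z": -62, "rx": 0, "ry": 0, "rz": 0, "claw": 0},
    {"x": 0, "y": 0, "z": -124, "rx": 0, "ry": 0, "rz": 0, "claw": 0},
    {"x": 0, "y": 0, "z": -150, "rx": 0, "ry": 0, "rz": 0, "claw": 0},
    {"x": 50, "y": -32, "z": -150, "rx": 0, "ry": 0, "rz": -1, "claw": 0},
    {"x": 100, "y": -65, "z": -150, "rx": 0, "ry": 0, "rz": -2, "claw": 0},
    {"x": 150, "y": -97, "z": -150, "rx": 0, "ry": 0, "rz": -3.1, "claw": 0},
    {"x": 200, "y": -129, "z": -150, "rx": 0, "ry": 0, "rz": -4.2, "claw": 0},
    {"x": 250, "y": -162, "z": -150, "rx": 0, "ry": 0, "rz": -5.2, "claw": 0},
    {"x": 300, "y": -194, "z": -150, "rx": 0, "ry": 0, "rz": -6.2, "claw": 0},
    {"x": 350, "y": -226, "z": -150, "rx": 0, "ry": 0, "rz": -7.3, "claw": 0},
  ],
)

```text
time_s: 1.35
position: [0.4927, -0.1969, 0.3972]
tcp_rot: [[0.33, 0.944, -0.0], [0.944, -0.33, 0.0], [0.0, -0.0, -1.0]]
force: [1.0, -0.7, 0.5]
opening: 0.999
grasp_force: 0.0
```

```bash
python3 - <<'E'
from h import *
goto([.527,-.138,.25],-12.6)
im,d=capture('side'); np.savez('side1.npz',im=im,d=d)
P=proj('side',[[.527,-.138,.147]])[0].astype(int); print(P)
# side view handle/stand crop
u,v=P; c=im[v-35:v+65,u-70:u+70,::-1]; cv2.imwrite('pics/crop2.png',cv2.resize(c,None,fx=5,fy=5,interpolation=cv2.INTER_CUBIC))
C=cloud('side',d); m=np.zeros(d.shape,bool); m[v-25:v+15,u-40:u+40]=1
hs=im[...,0].astype(int)-im[...,2]
m&=(C[...,2]>.14)&(C[...,2]<.175)&(C[...,1]>-.25)&(C[...,1]<-.05)
Q=C[m]; print(len(Q),np.median(Q,0),cv2.minAreaRect((Q[:,:2]*1000).astype(np.float32)),np.percentile(Q[:,2],[5,50,95]))
E
```

```text
t 1.35 pos [ 0.4927 -0.1969  0.3972] F [ 1.04 -0.72  0.5 ] | xyz [ 66.9  13.1 147.2] r [-0.   -0.   -1.11] len 162.0
[354 152]
297 [ 0.52439647 -0.11602928  0.14912322] ((529.2323608398438, -136.66671752929688), (96.19361877441406, 59.77332305908203), 77.29126739501953) [0.14091509 0.14912322 0.1597219 ]
```

apply_moves(
  rows=[
    {"x": 34, "y": 7, "z": 50, "rx": 0, "ry": 0, "rz": -0.6, "claw": 0},
    {"x": 67, "y": 13, "z": 100, "rx": 0, "ry": 0, "rz": -1.11, "claw": 0},
    {"x": 67, "y": 13, "z": 147, "rx": 0, "ry": 0, "rz": -1.11, "claw": 0},
    {"x": 67, "y": 13, "z": 180, "rx": 0, "ry": 0, "rz": -1.11, "claw": 0},
    {"x": 67, "y": 13, "z": 180, "rx": 0, "ry": 0, "rz": -1.11, "claw": 0},
    {"x": 67, "y": 13, "z": 180, "rx": 0, "ry": 0, "rz": -1.11, "claw": 0},
  ],
)

```text
time_s: 2.15
position: [0.5274, -0.1405, 0.2186]
tcp_rot: [[0.222, 0.975, 0.002], [0.975, -0.222, -0.001], [-0.0, 0.002, -1.0]]
force: [-0.1, -0.3, 0.6]
opening: 1.0
grasp_force: 0.0
```

```bash
python3 - <<'E'
from h import *
goto([.5275,-.1375,.1555],-12.6)
im,d=capture('side'); cv2.imwrite('pics/crop3.png',cv2.resize(im[80:230,270:470,::-1],None,fx=4,fy=4))
E
```

```text
t 2.15 pos [ 0.5274 -0.1405  0.2186] F [-0.08 -0.3   0.61] | xyz [ 3.  -0.7 63.1] r [ 0.02  0.   -0.04] len 63.0
```

View pics/crop3.png

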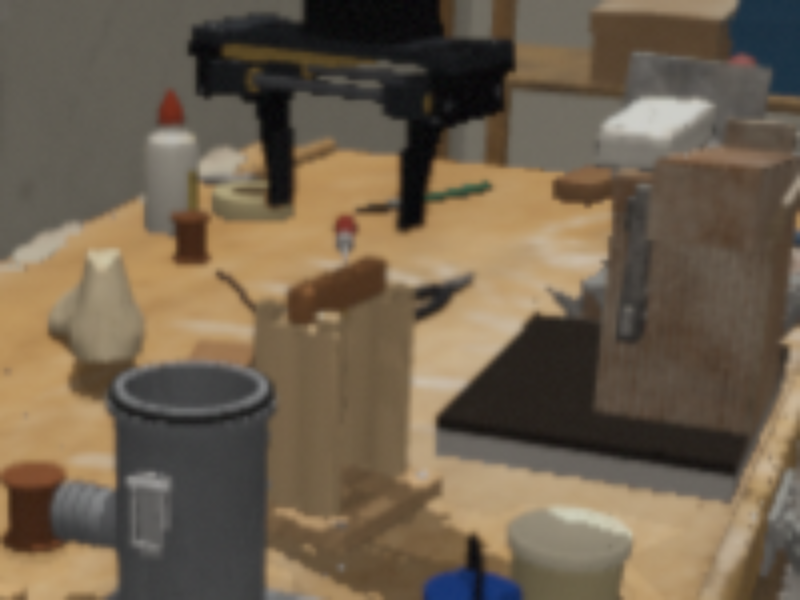

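The gripper is centred over the handle at crop (340,285), so I'll descend and grip.

apply_moves(
  rows=[
    {"x": 3, "y": -0.7, "z": 30, "rx": 0, "ry": 0, "rz": 0, "claw": 0},
    {"x": 3, "y": -0.7, "z": 55, "rx": 0, "ry": 0, "rz": 0, "claw": 0},
    {"x": 3, "y": -0.7, "z": 63, "rx": 0, "ry": 0, "rz": 0, "claw": 0},
    {"x": 3, "y": -0.7, "z": 63, "rx": 0, "ry": 0, "rz": 0, "claw": 0},
    {"x": 3, "y": -0.7, "z": 63, "rx": 0, "ry": 0, "rz": 0, "claw": 255},
    {"x": 3, "y": -0.7, "z": 63, "rx": 0, "ry": 0, "rz": 0, "claw": 255},
    {"x": 3, "y": -0.7, "z": 63, "rx": 0, "ry": 0, "rz": 0, "claw": 255},
    {"x": 3, "y": -0.7, "z": 63, "rx": 0, "ry": 0, "rz": 0, "claw": 255},
  ],
)

```text
time_s: 3.2
position: [0.5268, -0.1369, 0.1548]
tcp_rot: [[0.221, 0.975, 0.0], [0.975, -0.221, -0.0], [-0.0, 0.0, -1.0]]
force: [-0.6, 0.2, -0.4]
opening: 0.63
grasp_force: 0.0
```

apply_moves(
  rows=[
    {"x": 0, "y": 0, "z": 0, "rx": 0, "ry": 0, "rz": 0, "claw": 255},
    {"x": 0, "y": 0, "z": 0, "rx": 0, "ry": 0, "rz": 0, "claw": 255},
    {"x": 0, "y": 0, "z": 0, "rx": 0, "ry": 0, "rz": 0, "claw": 255},
    {"x": 0, "y": 0, "z": 0, "rx": 0, "ry": 0, "rz": 0, "claw": 255},
    {"x": 0, "y": 0, "z": 0, "rx": 0, "ry": 0, "rz": 0, "claw": 255},
    {"x": 0, "y": 0, "z": 0, "rx": 0, "ry": 0, "rz": 0, "claw": 255},
  ],
)

```text
time_s: 3.95
position: [0.5268, -0.1369, 0.1546]
tcp_rot: [[0.221, 0.975, 0.0], [0.975, -0.221, -0.0], [-0.0, 0.0, -1.0]]
force: [1.0, -0.1, -0.4]
opening: 0.202
grasp_force: 30.0
```

apply_moves(
  rows=[
    {"x": 0, "y": 0, "z": -25, "rx": 0, "ry": 0, "rz": 0, "claw": 255},
    {"x": 0, "y": 0, "z": -65, "rx": 0, "ry": 0, "rz": 0, "claw": 255},
    {"x": 0, "y": 0, "z": -105, "rx": 0, "ry": 0, "rz": 0, "claw": 255},
    {"x": 0, "y": 0, "z": -145, "rx": 0, "ry": 0, "rz": 0, "claw": 255},
    {"x": 0, "y": 0, "z": -175, "rx": 0, "ry": 0, "rz": 0, "claw": 255},
    {"x": 0, "y": 0, "z": -180, "rx": 0, "ry": 0, "rz": 0, "claw": 255},
    {"x": 0, "y": 0, "z": -180, "rx": 0, "ry": 0, "rz": 0, "claw": 255},
  ],
)

```text
time_s: 4.82
position: [0.526, -0.1365, 0.3336]
tcp_rot: [[0.221, 0.975, -0.002], [0.975, -0.221, 0.001], [0.0, -0.002, -1.0]]
force: [-0.1, 0.7, -1.9]
opening: 0.204
grasp_force: 30.0
```

```bash
python3 - <<'E'
from h import *
goto([.5,.06,.335],10)
s=read_state(); h=s['position']-[0,0,.0076]; y=s['tcp_rot'][:,1]
im,d=capture('side'); P=proj('side',[h,h-[0,0,.108],h-[0,0,.108]+y*.014,h-[0,0,.108]-y*.014]); print(P.round(1))
u,v=P[1].astype(int)
cv2.imwrite('pics/crop4.png',cv2.resize(im[v-60:v+40,u-60:u+60,::-1],None,fx=5,fy=5,interpolation=cv2.INTER_CUBIC)); print(u-60,v-60)
E
```

```text
t 4.83 pos [ 0.526  -0.1365  0.3336] F [-0.06  0.71 -1.85] | xyz [185.9 -68.9  -1.2] r [-0.02 -0.01 -3.8 ] len 198.0
[[356.9  79.4]
 [355.8 124.3]
 [351.  123.6]
 [360.6 125.1]]
295 64
```

View pics/crop4.png

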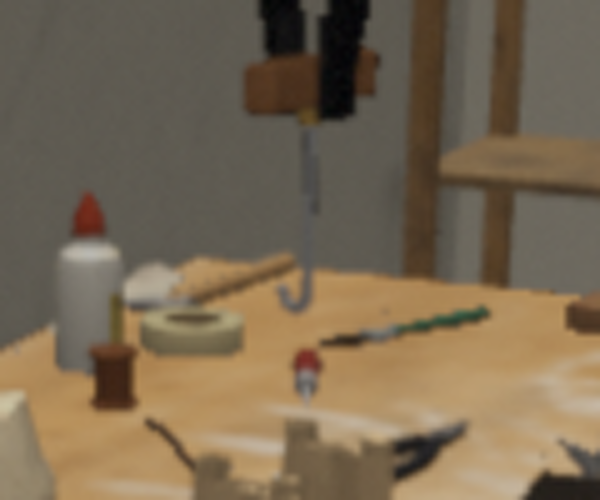

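Hook point at crop (285,295) lies left of the shank (310,280), so it faces world +x, i.e. hook +x is tool +y. I'll move to a spot short of the loop and refine the loop position from the top picture.

```bash
python3 - <<'E'
from h import *
z=np.load('top0.npz'); im=z['im']; g=cv2.cvtColor(im,cv2.COLOR_RGB2GRAY); 
print(g[184:204:1,312:336])
print(onplane('top',[[322.8,193.4]],.083))
C=np.load('C.npy'); Z=C[...,2]
m=(Z>.143)&(Z<.153); m[:165]=0;m[230:]=0;m[:,:300]=0;m[:,346:]=0
P=C[m][:,:2]*1000
from scipy.optimize import least_squares
r=np.hypot(*(P-[534.5,62.5]).T); P=P[(r>30)&(r<50)]
f=least_squares(lambda q:np.hypot(P[:,0]-q[0],P[:,1]-q[1])-q[2],[534,62,42],loss='soft_l1'); print(f.x)
E
```

```text
[[ 35  41  41  41  41  44  42  41  45  48  48  46  44  48  37  43  45  43
   38  44  41  38  43  42]
 [ 42  45  46  39  41  43  46  53  63  68  69  68  63  62  56  48  43  41
   41  44  45  42  46  43]
 [ 41  43  41  43  46  55  72  78  91 100 103 101 103  99  88  70  55  42
   43  43  42  46  42  44]
 [ 40  39  43  47  68  86 104 109 111 114 112 114 117 119 115 104  92  65
   49  43  43  46  42  42]
 [ 40  39  44  68 100 119 125 126 121 114 114 118 123 124 125 118 113 100
   69  46  44  42  43  47]
 [ 38  44  64  99 124 131 131 132 126 121 120 122 126 124 124 124 121 117
   99  68  45  43  43  43]
 [ 42  58  97 120 134 135 132 134 133 135 133 129 126 126 126 125 124 122
  117  94  57  44  41  46]
 [ 47  79 116 128 134 135 132 128 127 132 132 126 118 113 116 116 115 117
  116 103  76  52  37  45]
 [ 54  90 125 131 125 121 115 109 100 102 100  94  84  76  76  75  78  81
   92 102  91  61  42  44]
 [ 62  95 117 110  93  80  73  70  67  65  64  63  56  50  43  42  40  46
   69  96  97  63  42  47]
 [ 72 100 103  80  53  47  46  55  55  64  62  59  60  56  48  49  47  45
   65  88  96  6
[... 298 characters left out ...]
11 108 111 117]
 [120 114 124 130 130 131 133 135 144 143 141 141 144 146 136 130 129 128
  125 124 117 116 125 122]
 [124 124 132 136 137 135 140 143 149 146 145 147 148 147 142 134 129 130
  128 122 117 124 124 104]
 [109 123 130 135 134 132 137 141 150 149 147 148 147 147 140 132 127 126
  128 127 123 118  98  71]
 [ 77 104 125 132 130 129 136 139 145 145 146 144 144 144 142 127 123 126
  129 127 115  92  71  55]
 [ 62  74  96 116 122 127 130 132 133 133 139 139 135 134 136 131 126 127
  116 103  81  65  66  66]
 [ 67  65  64  79  94 110 125 126 123 131 130 128 127 128 131 126 117  99
   78  66  64  64  68  58]]
[[0.53402838 0.06270954 0.083     ]]
[534.40137687  62.23531979  40.34991738]
```

apply_moves(
  rows=[
    {"x": 31, "y": -11, "z": -1, "rx": 0, "ry": 0, "rz": -0.6, "claw": 255},
    {"x": 62, "y": -23, "z": -1, "rx": 0, "ry": 0, "rz": -1.3, "claw": 255},
    {"x": 93, "y": -34, "z": -1, "rx": 0, "ry": 0, "rz": -1.9, "claw": 255},
    {"x": 124, "y": -46, "z": -1, "rx": 0, "ry": 0, "rz": -2.5, "claw": 255},
    {"x": 155, "y": -56, "z": -1, "rx": 0, "ry": 0, "rz": -3.2, "claw": 255},
    {"x": 186, "y": -60, "z": -1, "rx": 0, "ry": 0, "rz": -3.8, "claw": 255},
    {"x": 188, "y": -58, "z": -1, "rx": 0, "ry": 0, "rz": -3.8, "claw": 255},
    {"x": 188, "y": -58, "z": -1, "rx": 0, "ry": 0, "rz": -3.8, "claw": 255},
  ],
)

```text
time_s: 5.88
position: [0.5114, 0.059, 0.3343]
tcp_rot: [[-0.174, 0.985, -0.002], [0.985, 0.174, -0.0], [-0.0, -0.002, -1.0]]
force: [-0.0, -1.2, -1.3]
opening: 0.207
grasp_force: 30.0
```

```bash
python3 - <<'E'
from h import *
s=read_state(); p=s['position']; hx=s['tcp_rot'][:,1]; hy=s['tcp_rot'][:,0]
im,d=capture('side'); C=cloud('side',d)
m=(np.linalg.norm(C[...,:2]-p[:2],axis=2)<.04)&(C[...,2]>.19)&(C[...,2]<.31)
v,u=np.nonzero(m)
for z0 in np.arange(.205,.31,.01):
    k=m&(abs(C[...,2]-z0)<.005); Q=C[k]-p
    if len(Q): print(z0.round(3),len(Q),'hookx',(Q@hx).min().round(4),np.median(Q@hx).round(4),(Q@hx).max().round(4),'hooky',np.median(Q@hy).round(4),'u',np.nonzero(k)[1].min(),np.nonzero(k)[1].max(),'v',np.nonzero(k)[0].mean().round(1), 'expect',proj('side',[[p[0],p[1],z0]])[0].round(1))
print(C[m][:,2].min()-p[2])
cv2.imwrite('pics/crop5.png',cv2.resize(im[v.min()-20:v.max()+90,u.min()-60:u.max()+60,::-1],None,fx=4,fy=4))
E
```

```text
0.215 17 hookx -0.0007 0.0061 0.0147 hooky 0.0008 u 322 329 v 144.6 expect [328.6 145.9]
0.225 28 hookx -0.0029 0.003 0.0173 hooky 0.0003 u 321 330 v 141.4 expect [328.6 141.2]
0.235 14 hookx -0.0029 -0.0009 0.0019 hooky 0.0012 u 328 330 v 136.5 expect [328.7 136.4]
0.245 14 hookx -0.0029 -0.001 0.002 hooky 0.0009 u 328 330 v 131.9 expect [328.7 131.6]
0.255 15 hookx -0.0028 -0.0007 0.0016 hooky 0.0012 u 328 330 v 127.0 expect [328.7 126.8]
0.265 15 hookx -0.0028 -0.0007 0.002 hooky 0.0012 u 328 330 v 122.0 expect [328.7 121.9]
0.275 15 hookx -0.0028 -0.0007 0.0019 hooky 0.0012 u 328 330 v 117.0 expect [328.8 117. ]
0.285 15 hookx -0.0029 -0.0005 0.0019 hooky 0.0002 u 328 330 v 112.0 expect [328.8 112. ]
0.295 15 hookx -0.0029 -0.0007 0.0019 hooky 0.0008 u 328 330 v 107.0 expect [328.8 107. ]
0.305 25 hookx -0.0177 -0.0031 0.0027 hooky 0.0029 u 327 339 v 101.5 expect [328.8 102. ]
-0.11966403284946073
```

apply_moves(
  rows=[
    {"x": 1, "y": -4, "z": 30, "rx": 0, "ry": 0, "rz": 0.3, "claw": 255},
    {"x": 1, "y": -4, "z": 60, "rx": 0, "ry": 0, "rz": 0.3, "claw": 255},
    {"x": 1, "y": -4, "z": 85, "rx": 0, "ry": 0, "rz": 0.3, "claw": 255},
    {"x": 1, "y": -4, "z": 105, "rx": 0, "ry": 0, "rz": 0.3, "claw": 255},
    {"x": 1, "y": -4, "z": 120, "rx": 0, "ry": 0, "rz": 0.3, "claw": 255},
    {"x": 1, "y": -4, "z": 130, "rx": 0, "ry": 0, "rz": 0.3, "claw": 255},
    {"x": 1, "y": -4, "z": 130, "rx": 0, "ry": 0, "rz": 0.3, "claw": 255},
  ],
)

```text
time_s: 6.8
position: [0.5073, 0.059, 0.2049]
tcp_rot: [[-0.142, 0.99, -0.002], [0.99, 0.142, 0.0], [0.0, -0.002, -1.0]]
force: [0.8, 0.7, -2.0]
opening: 0.206
grasp_force: 30.0
```

apply_moves(
  rows=[
    {"x": 0, "y": 0, "z": 6, "rx": 0, "ry": 0, "rz": 0, "claw": 255},
    {"x": 0, "y": 0, "z": 12, "rx": 0, "ry": 0, "rz": 0, "claw": 255},
    {"x": 0, "y": 0, "z": 17, "rx": 0, "ry": 0, "rz": 0, "claw": 255},
    {"x": 0, "y": 0, "z": 21, "rx": 0, "ry": 0, "rz": 0, "claw": 255},
    {"x": 0, "y": 0, "z": 21, "rx": 0, "ry": 0, "rz": 0, "claw": 255},
  ],
)

```text
time_s: 7.42
position: [0.5074, 0.0597, 0.1842]
tcp_rot: [[-0.143, 0.99, -0.001], [0.99, 0.143, 0.0], [0.0, -0.001, -1.0]]
force: [0.5, -0.1, -1.0]
opening: 0.202
grasp_force: 30.0
```

apply_moves(
  rows=[
    {"x": 0, "y": 0, "z": 2, "rx": 0, "ry": 0, "rz": 0, "claw": 255},
    {"x": 0, "y": 4, "z": 2, "rx": 0, "ry": 0, "rz": 0, "claw": 255},
    {"x": 0, "y": 8, "z": 2, "rx": 0, "ry": 0, "rz": 0, "claw": 255},
    {"x": 0, "y": 12, "z": 2, "rx": 0, "ry": 0, "rz": 0, "claw": 255},
    {"x": 0, "y": 12, "z": 2, "rx": 0, "ry": 0, "rz": 0, "claw": 255},
  ],
)

```text
time_s: 8.05
position: [0.5201, 0.0614, 0.1826]
tcp_rot: [[-0.143, 0.99, 0.001], [0.99, 0.143, -0.0], [-0.0, 0.001, -1.0]]
force: [0.3, 0.1, -2.0]
opening: 0.205
grasp_force: 30.0
```

apply_moves(
  rows=[
    {"x": 0, "y": 3, "z": 0, "rx": 0, "ry": 0, "rz": 0, "claw": 255},
    {"x": 0, "y": 6, "z": 0, "rx": 0, "ry": 0, "rz": 0, "claw": 255},
    {"x": 0, "y": 8, "z": 0, "rx": 0, "ry": 0, "rz": 0, "claw": 255},
    {"x": 0, "y": 8, "z": 0, "rx": 0, "ry": 0, "rz": 0, "claw": 255},
  ],
)

```text
time_s: 8.55
position: [0.5276, 0.0625, 0.1826]
tcp_rot: [[-0.143, 0.99, 0.0], [0.99, 0.143, -0.0], [-0.0, 0.0, -1.0]]
force: [-0.4, -0.3, -1.1]
opening: 0.205
grasp_force: 30.0
```

apply_moves(
  rows=[
    {"x": 0, "y": 0, "z": -3, "rx": 0, "ry": 0, "rz": 0, "claw": 255},
    {"x": 0, "y": 0, "z": -6, "rx": 0, "ry": 0, "rz": 0, "claw": 255},
    {"x": 0, "y": 0, "z": -8, "rx": 0, "ry": 0, "rz": 0, "claw": 255},
    {"x": 0, "y": 0, "z": -8, "rx": 0, "ry": 0, "rz": 0, "claw": 255},
  ],
)

```text
time_s: 9.05
position: [0.5276, 0.0625, 0.1909]
tcp_rot: [[-0.143, 0.99, 0.001], [0.99, 0.143, -0.0], [-0.0, 0.001, -1.0]]
force: [0.9, -0.5, -1.6]
opening: 0.198
grasp_force: 30.0
```

apply_moves(
  rows=[
    {"x": 0, "y": 0, "z": -2, "rx": 0, "ry": 0, "rz": 0, "claw": 255},
    {"x": 0, "y": 0, "z": -4, "rx": 0, "ry": 0, "rz": 0, "claw": 255},
    {"x": 0, "y": 0, "z": -5, "rx": 0, "ry": 0, "rz": 0, "claw": 255},
    {"x": 0, "y": 0, "z": -5, "rx": 0, "ry": 0, "rz": 0, "claw": 255},
  ],
)

```text
time_s: 9.55
position: [0.5275, 0.0625, 0.1955]
tcp_rot: [[-0.143, 0.99, 0.0], [0.99, 0.143, 0.0], [-0.0, 0.0, -1.0]]
force: [1.3, -0.3, -2.5]
opening: 0.2
grasp_force: 30.0
```

apply_moves(
  rows=[
    {"x": 0, "y": 0, "z": -1, "rx": 0, "ry": 0, "rz": 0, "claw": 255},
    {"x": 0, "y": 0, "z": -1, "rx": 0, "ry": 0, "rz": 0, "claw": 255},
    {"x": 0, "y": 0, "z": -1, "rx": 0, "ry": 0, "rz": 0, "claw": 255},
  ],
)

```text
time_s: 9.93
position: [0.5273, 0.0625, 0.1963]
tcp_rot: [[-0.143, 0.99, -0.0], [0.99, 0.143, 0.0], [0.0, -0.0, -1.0]]
force: [0.1, -0.8, -4.5]
opening: 0.205
grasp_force: 30.0
```

apply_moves(
  rows=[
    {"x": 0, "y": 0, "z": -1, "rx": 0, "ry": 0, "rz": 0, "claw": 255},
    {"x": 0, "y": 0, "z": -1, "rx": 0, "ry": 0, "rz": 0, "claw": 255},
    {"x": 0, "y": 0, "z": -1, "rx": 0, "ry": 0, "rz": 0, "claw": 255},
  ],
)

```text
time_s: 10.3
position: [0.5272, 0.0625, 0.1973]
tcp_rot: [[-0.143, 0.99, -0.001], [0.99, 0.143, 0.0], [0.0, -0.001, -1.0]]
force: [1.3, 0.0, -6.5]
opening: 0.203
grasp_force: 30.0
```

The loop is caught at about 5 N. I'll add a little pull and start rocking gently.

apply_moves(
  rows=[
    {"x": 0, "y": 0, "z": -0.5, "rx": 0, "ry": 0, "rz": 0, "claw": 255},
    {"x": 0, "y": 2, "z": -0.5, "rx": 0, "ry": 0, "rz": 0, "claw": 255},
    {"x": 0, "y": 4, "z": -0.5, "rx": 0, "ry": 0, "rz": 0, "claw": 255},
    {"x": 0, "y": 6, "z": -0.5, "rx": 0, "ry": 0, "rz": 0, "claw": 255},
    {"x": 0, "y": 6, "z": -0.5, "rx": 0, "ry": 0, "rz": 0, "claw": 255},
  ],
)

```text
time_s: 10.92
position: [0.5318, 0.0634, 0.1975]
tcp_rot: [[-0.143, 0.99, -0.004], [0.99, 0.143, -0.0], [0.001, -0.004, -1.0]]
force: [-4.8, -1.0, -5.6]
opening: 0.205
grasp_force: 30.1
```

apply_moves(
  rows=[
    {"x": 0, "y": -3, "z": 0, "rx": 0, "ry": 0, "rz": 0, "claw": 255},
    {"x": 0, "y": -6, "z": 0, "rx": 0, "ry": 0, "rz": 0, "claw": 255},
    {"x": 0, "y": -9, "z": 0, "rx": 0, "ry": 0, "rz": 0, "claw": 255},
    {"x": 0, "y": -12, "z": 0, "rx": 0, "ry": 0, "rz": 0, "claw": 255},
    {"x": 0, "y": -12, "z": 0, "rx": 0, "ry": 0, "rz": 0, "claw": 255},
  ],
)

```text
time_s: 11.55
position: [0.524, 0.0616, 0.1989]
tcp_rot: [[-0.142, 0.99, 0.007], [0.99, 0.142, 0.0], [-0.001, 0.006, -1.0]]
force: [5.2, 1.1, -9.3]
opening: 0.204
grasp_force: 30.2
```

apply_moves(
  rows=[
    {"x": 0, "y": 4, "z": 0, "rx": 0, "ry": 0, "rz": 0, "claw": 255},
    {"x": 0, "y": 8, "z": 0, "rx": 0, "ry": 0, "rz": 0, "claw": 255},
    {"x": 0, "y": 12, "z": 0, "rx": 0, "ry": 0, "rz": 0, "claw": 255},
    {"x": 0, "y": 15, "z": 0, "rx": 0, "ry": 0, "rz": 0, "claw": 255},
    {"x": 0, "y": 15, "z": 0, "rx": 0, "ry": 0, "rz": 0, "claw": 255},
  ],
)

```text
time_s: 12.18
position: [0.5336, 0.0638, 0.1972]
tcp_rot: [[-0.143, 0.99, -0.007], [0.99, 0.143, -0.0], [0.001, -0.007, -1.0]]
force: [-5.4, -0.4, -5.1]
opening: 0.207
grasp_force: 30.3
```

apply_moves(
  rows=[
    {"x": 0, "y": -4, "z": 0, "rx": 0, "ry": 0, "rz": 0, "claw": 255},
    {"x": 0, "y": -8, "z": 0, "rx": 0, "ry": 0, "rz": 0, "claw": 255},
    {"x": 0, "y": -12, "z": 0, "rx": 0, "ry": 0, "rz": 0, "claw": 255},
    {"x": 0, "y": -16, "z": 0, "rx": 0, "ry": 0, "rz": 0, "claw": 255},
    {"x": 0, "y": -16, "z": 0, "rx": 0, "ry": 0, "rz": 0, "claw": 255},
  ],
)

```text
time_s: 12.8
position: [0.5232, 0.0615, 0.199]
tcp_rot: [[-0.142, 0.99, 0.007], [0.99, 0.142, 0.0], [-0.001, 0.007, -1.0]]
force: [6.0, 0.3, -8.6]
opening: 0.203
grasp_force: 30.2
```

apply_moves(
  rows=[
    {"x": 0, "y": 5, "z": 0, "rx": 0, "ry": 0, "rz": 0, "claw": 255},
    {"x": 0, "y": 10, "z": -0.5, "rx": 0, "ry": 0, "rz": 0, "claw": 255},
    {"x": 0, "y": 14, "z": -1.2, "rx": 0, "ry": 0, "rz": 0, "claw": 255},
    {"x": 0, "y": 18, "z": -1.7, "rx": 0, "ry": 0, "rz": 0, "claw": 255},
    {"x": 0, "y": 18, "z": -1.7, "rx": 0, "ry": 0, "rz": 0, "claw": 255},
  ],
)

```text
time_s: 13.42
position: [0.5351, 0.064, 0.1986]
tcp_rot: [[-0.143, 0.99, -0.009], [0.99, 0.143, -0.0], [0.001, -0.009, -1.0]]
force: [-5.2, -0.9, -6.5]
opening: 0.202
grasp_force: 30.3
```

apply_moves(
  rows=[
    {"x": 0, "y": -5, "z": 0.3, "rx": 0, "ry": 0, "rz": 0, "claw": 255},
    {"x": 0, "y": -10, "z": 0.6, "rx": 0, "ry": 0, "rz": 0, "claw": 255},
    {"x": 0, "y": -15, "z": 1, "rx": 0, "ry": 0, "rz": 0, "claw": 255},
    {"x": 0, "y": -19, "z": 1, "rx": 0, "ry": 0, "rz": 0, "claw": 255},
    {"x": 0, "y": -19, "z": 1, "rx": 0, "ry": 0, "rz": 0, "claw": 255},
  ],
)

```text
time_s: 14.05
position: [0.5226, 0.0613, 0.1999]
tcp_rot: [[-0.142, 0.99, 0.008], [0.99, 0.142, 0.0], [-0.001, 0.008, -1.0]]
force: [5.1, 2.0, -9.6]
opening: 0.2
grasp_force: 30.2
```

apply_moves(
  rows=[
    {"x": 0, "y": 6, "z": 0, "rx": 0, "ry": 0, "rz": 0, "claw": 255},
    {"x": 0, "y": 12, "z": -0.4, "rx": 0, "ry": 0, "rz": 0, "claw": 255},
    {"x": 0, "y": 17, "z": -1, "rx": 0, "ry": 0, "rz": 0, "claw": 255},
    {"x": 0, "y": 22, "z": -1.7, "rx": 0, "ry": 0, "rz": 0, "claw": 255},
    {"x": 0, "y": 23, "z": -1.7, "rx": 0, "ry": 0, "rz": 0, "claw": 255},
    {"x": 0, "y": 23, "z": -1.7, "rx": 0, "ry": 0, "rz": 0, "claw": 255},
  ],
)

```text
time_s: 14.8
position: [0.5379, 0.0645, 0.1991]
tcp_rot: [[-0.144, 0.99, -0.012], [0.99, 0.144, -0.001], [0.001, -0.012, -1.0]]
force: [-6.3, -1.5, -7.1]
opening: 0.203
grasp_force: 30.6
```

apply_moves(
  rows=[
    {"x": 0, "y": -6, "z": 0.3, "rx": 0, "ry": 0, "rz": 0, "claw": 255},
    {"x": 0, "y": -12, "z": 0.6, "rx": 0, "ry": 0, "rz": 0, "claw": 255},
    {"x": 0, "y": -18, "z": 1, "rx": 0, "ry": 0, "rz": 0, "claw": 255},
    {"x": 0, "y": -24, "z": 1, "rx": 0, "ry": 0, "rz": 0, "claw": 255},
    {"x": 0, "y": -26, "z": 1, "rx": 0, "ry": 0, "rz": 0, "claw": 255},
    {"x": 0, "y": -26, "z": 1, "rx": 0, "ry": 0, "rz": 0, "claw": 255},
  ],
)

```text
time_s: 15.55
position: [0.5197, 0.0607, 0.2008]
tcp_rot: [[-0.142, 0.99, 0.008], [0.99, 0.142, -0.0], [-0.002, 0.008, -1.0]]
force: [4.6, 0.2, -8.1]
opening: 0.206
grasp_force: 30.1
```

apply_moves(
  rows=[
    {"x": 0, "y": 6, "z": -0.3, "rx": 0, "ry": 0, "rz": 0, "claw": 255},
    {"x": 0, "y": 12, "z": -0.7, "rx": 0, "ry": 0, "rz": 0, "claw": 255},
    {"x": 0, "y": 18, "z": -1.2, "rx": 0, "ry": 0, "rz": 0, "claw": 255},
    {"x": 0, "y": 24, "z": -1.8, "rx": 0, "ry": 0, "rz": 0, "claw": 255},
    {"x": 0, "y": 28, "z": -2.4, "rx": 0, "ry": 0, "rz": 0, "claw": 255},
    {"x": 0, "y": 28, "z": -2.4, "rx": 0, "ry": 0, "rz": 0, "claw": 255},
  ],
)

```text
time_s: 16.3
position: [0.5404, 0.0651, 0.2006]
tcp_rot: [[-0.143, 0.99, -0.011], [0.99, 0.143, 0.0], [0.002, -0.011, -1.0]]
force: [-5.0, -1.3, -5.1]
opening: 0.205
grasp_force: 30.4
```

apply_moves(
  rows=[
    {"x": 0, "y": -6, "z": 0.3, "rx": 0, "ry": 0, "rz": 0, "claw": 255},
    {"x": 0, "y": -12, "z": 0.6, "rx": 0, "ry": 0, "rz": 0, "claw": 255},
    {"x": 0, "y": -18, "z": 0.8, "rx": 0, "ry": 0, "rz": 0, "claw": 255},
    {"x": 0, "y": -24, "z": 0.8, "rx": 0, "ry": 0, "rz": 0, "claw": 255},
    {"x": 0, "y": -30, "z": 0.8, "rx": 0, "ry": 0, "rz": 0, "claw": 255},
    {"x": 0, "y": -30, "z": 0.8, "rx": 0, "ry": 0, "rz": 0, "claw": 255},
  ],
)

```text
time_s: 17.05
position: [0.516, 0.0602, 0.2022]
tcp_rot: [[-0.143, 0.99, 0.004], [0.99, 0.143, -0.001], [-0.002, 0.004, -1.0]]
force: [2.3, -0.3, -6.5]
opening: 0.204
grasp_force: 30.0
```

apply_moves(
  rows=[
    {"x": 0, "y": 0, "z": -1, "rx": 0, "ry": 0, "rz": 0, "claw": 255},
    {"x": 0, "y": 6, "z": -1.5, "rx": 0, "ry": 0, "rz": 0, "claw": 255},
    {"x": 0, "y": 12, "z": -1.8, "rx": 0, "ry": 0, "rz": 0, "claw": 255},
    {"x": 0, "y": 18, "z": -2.2, "rx": 0, "ry": 0, "rz": 0, "claw": 255},
    {"x": 0, "y": 24, "z": -2.7, "rx": 0, "ry": 0, "rz": 0, "claw": 255},
    {"x": 0, "y": 29, "z": -3.2, "rx": 0, "ry": 0, "rz": 0, "claw": 255},
    {"x": 0, "y": 29, "z": -3.2, "rx": 0, "ry": 0, "rz": 0, "claw": 255},
  ],
)

```text
time_s: 17.92
position: [0.5426, 0.065, 0.204]
tcp_rot: [[-0.143, 0.99, -0.002], [0.99, 0.143, 0.0], [0.001, -0.002, -1.0]]
force: [-3.7, -0.2, 0.2]
opening: 0.202
grasp_force: 30.1
```

apply_moves(
  rows=[
    {"x": 0, "y": -6, "z": 0, "rx": 0, "ry": 0, "rz": 0, "claw": 255},
    {"x": 0, "y": -12, "z": 0, "rx": 0, "ry": 0, "rz": 0, "claw": 255},
    {"x": 0, "y": -18, "z": 0, "rx": 0, "ry": 0, "rz": 0, "claw": 255},
    {"x": 0, "y": -24, "z": 0, "rx": 0, "ry": 0, "rz": 0, "claw": 255},
    {"x": 0, "y": -28, "z": 0, "rx": 0, "ry": 0, "rz": 0, "claw": 255},
    {"x": 0, "y": -28, "z": 0, "rx": 0, "ry": 0, "rz": 0, "claw": 255},
  ],
)

```text
time_s: 18.68
position: [0.5152, 0.0608, 0.2041]
tcp_rot: [[-0.143, 0.99, -0.0], [0.99, 0.143, 0.0], [0.0, -0.0, -1.0]]
force: [-0.1, -0.9, -2.1]
opening: 0.201
grasp_force: 30.0
```

apply_moves(
  rows=[
    {"x": 0, "y": 6, "z": 0, "rx": 0, "ry": 0, "rz": 0, "claw": 255},
    {"x": 0, "y": 12, "z": 0, "rx": 0, "ry": 0, "rz": 0, "claw": 255},
    {"x": 0, "y": 12, "z": -2, "rx": 0, "ry": 0, "rz": 0, "claw": 255},
    {"x": 0, "y": 12, "z": -3, "rx": 0, "ry": 0, "rz": 0, "claw": 255},
    {"x": 0, "y": 12, "z": -3, "rx": 0, "ry": 0, "rz": 0, "claw": 255},
  ],
)

```text
time_s: 19.3
position: [0.5274, 0.0625, 0.2073]
tcp_rot: [[-0.143, 0.99, 0.0], [0.99, 0.143, 0.0], [0.0, 0.0, -1.0]]
force: [-0.1, -0.2, -1.6]
opening: 0.204
grasp_force: 30.0
```

apply_moves(
  rows=[
    {"x": 0, "y": 0, "z": -2, "rx": 0, "ry": 0, "rz": 0, "claw": 255},
    {"x": 0, "y": 0, "z": -3, "rx": 0, "ry": 0, "rz": 0, "claw": 255},
    {"x": 0, "y": 0, "z": -3, "rx": 0, "ry": 0, "rz": 0, "claw": 255},
    {"x": 0, "y": 0, "z": -3, "rx": 0, "ry": 0, "rz": 0, "claw": 255},
  ],
)

```text
time_s: 19.8
position: [0.5274, 0.0625, 0.2102]
tcp_rot: [[-0.143, 0.99, -0.0], [0.99, 0.143, 0.0], [0.0, -0.0, -1.0]]
force: [0.1, -0.2, -3.2]
opening: 0.208
grasp_force: 30.0
```

```bash
python3 - <<'E'
from h import *
f=[]
for k in range(4):
    im,d=capture('top'); f.append(read_state()['force'])
print(np.mean(f,0)); C=cloud('top',d); P=proj('top',[[.534,.062,.09]])[0].astype(int); u,v=P
cv2.imwrite('pics/crop6.png',cv2.resize(im[v-40:v+40,u-50:u+50,::-1],None,fx=5,fy=5,interpolation=cv2.INTER_CUBIC))
E
```

```text
[-0.62056919 -0.32384138 -3.25615811]
```

View pics/crop6.png

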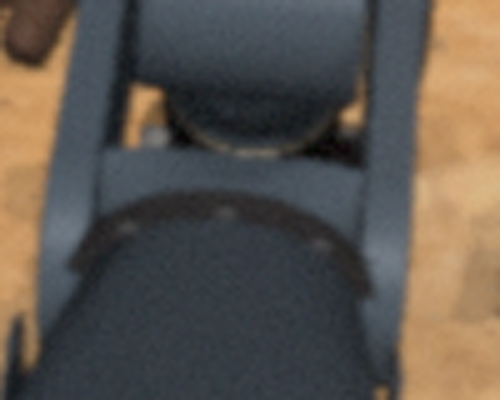

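The arm blocks the top view, but the wrist now carries about 2 N more than the bare hook, so the cartridge is probably hanging. I'll lift slowly.

apply_moves(
  rows=[
    {"x": 0, "y": 1, "z": -3, "rx": 0, "ry": 0, "rz": 0, "claw": 255},
    {"x": 0, "y": 1, "z": -6, "rx": 0, "ry": 0, "rz": 0, "claw": 255},
    {"x": 0, "y": 1, "z": -9, "rx": 0, "ry": 0, "rz": 0, "claw": 255},
    {"x": 0, "y": 1, "z": -12, "rx": 0, "ry": 0, "rz": 0, "claw": 255},
    {"x": 0, "y": 1, "z": -15, "rx": 0, "ry": 0, "rz": 0, "claw": 255},
    {"x": 0, "y": 1, "z": -15, "rx": 0, "ry": 0, "rz": 0, "claw": 255},
  ],
)

```text
time_s: 20.75
position: [0.5286, 0.0626, 0.2256]
tcp_rot: [[-0.143, 0.99, 0.001], [0.99, 0.143, -0.0], [-0.0, 0.001, -1.0]]
force: [-0.7, 0.2, -4.1]
opening: 0.203
grasp_force: 30.0
```

```bash
python3 - <<'E'
from h import *
f=[]
for k in range(4):
    im,d=capture('side'); f.append(read_state()['force'])
print(np.mean(f,0))
E
```

```text
[ 0.04785165  0.24734858 -3.38251941]
```

apply_moves(
  rows=[
    {"x": 0, "y": 0, "z": -6, "rx": 0, "ry": 0, "rz": 0, "claw": 255},
    {"x": 0, "y": 0, "z": -16, "rx": 0, "ry": 0, "rz": 0, "claw": 255},
    {"x": 0, "y": 0, "z": -28, "rx": 0, "ry": 0, "rz": 0, "claw": 255},
    {"x": 0, "y": 0, "z": -42, "rx": 0, "ry": 0, "rz": 0, "claw": 255},
    {"x": 0, "y": 0, "z": -57, "rx": 0, "ry": 0, "rz": 0, "claw": 255},
    {"x": 0, "y": 0, "z": -72, "rx": 0, "ry": 0, "rz": 0, "claw": 255},
    {"x": 0, "y": 0, "z": -87, "rx": 0, "ry": 0, "rz": 0, "claw": 255},
    {"x": 0, "y": 0, "z": -100, "rx": 0, "ry": 0, "rz": 0, "claw": 255},
    {"x": 0, "y": 0, "z": -112, "rx": 0, "ry": 0, "rz": 0, "claw": 255},
    {"x": 0, "y": 0, "z": -120, "rx": 0, "ry": 0, "rz": 0, "claw": 255},
  ],
)

```text
time_s: 22.2
position: [0.5285, 0.0626, 0.346]
tcp_rot: [[-0.143, 0.99, 0.0], [0.99, 0.143, -0.0], [-0.0, 0.0, -1.0]]
force: [0.4, 0.4, -4.1]
opening: 0.206
grasp_force: 30.0
```

apply_moves(
  rows=[
    {"x": 0, "y": 0, "z": -8, "rx": 0, "ry": 0, "rz": 0, "claw": 255},
    {"x": 0, "y": 0, "z": -15, "rx": 0, "ry": 0, "rz": 0, "claw": 255},
    {"x": 0, "y": 0, "z": -20, "rx": 0, "ry": 0, "rz": 0, "claw": 255},
    {"x": 0, "y": 0, "z": -20, "rx": 0, "ry": 0, "rz": 0, "claw": 255},
    {"x": 0, "y": 0, "z": -20, "rx": 0, "ry": 0, "rz": 0, "claw": 255},
  ],
)

```text
time_s: 22.82
position: [0.5283, 0.0626, 0.365]
tcp_rot: [[-0.143, 0.99, -0.001], [0.99, 0.143, 0.0], [0.0, -0.001, -1.0]]
force: [-0.2, -0.2, -3.1]
opening: 0.203
grasp_force: 30.0
```

```bash
python3 - <<'E'
from h import *
goto([.498,.329,.365],8)
im,d=capture('side'); s=read_state(); P=proj('side',[s['position']-[0,0,.14]])[0].astype(int); u,v=P
cv2.imwrite('pics/crop7.png',cv2.resize(im[max(v-90,0):v+80,u-90:u+90,::-1],None,fx=3.5,fy=3.5))
# tray: top rim outline via side & top first image (saturation-low mask)
z=np.load('top0.npz'); im=z['im']; hsv=cv2.cvtColor(im,cv2.COLOR_RGB2HSV); m=((hsv[...,1]<60)&(hsv[...,2]>90)).astype(np.uint8); m[:170]=0;m[255:]=0;m[:,:180]=0;m[:,262:]=0
c=max(cv2.findContours(m,cv2.RETR_EXTERNAL,cv2.CHAIN_APPROX_NONE)[0],key=cv2.contourArea)
r=cv2.minAreaRect(c); b=cv2.boxPoints(r); W=onplane('top',b,.022); print(r,W.round(4),W.mean(0), cv2.minAreaRect((W[:,:2]*1000).astype(np.float32)))
E
```

```text
t 22.82 pos [0.5283 0.0626 0.365 ] F [-0.19 -0.18 -3.1 ] | xyz [268.    8.1  -0. ] r [-0.01 -0.    0.03] len 268.0
((221.0792694091797, 211.78659057617188), (53.33843231201172, 58.97043991088867), 6.34019136428833) [[0.4281 0.4047 0.022 ]
 [0.5846 0.3947 0.022 ]
 [0.5685 0.2534 0.022 ]
 [0.4126 0.2664 0.022 ]] [0.49843805 0.32981808 0.022     ] ((498.5969543457031, 330.5628967285156), (142.12356567382812, 160.6990966796875), 85.22533416748047)
```

View pics/crop7.png

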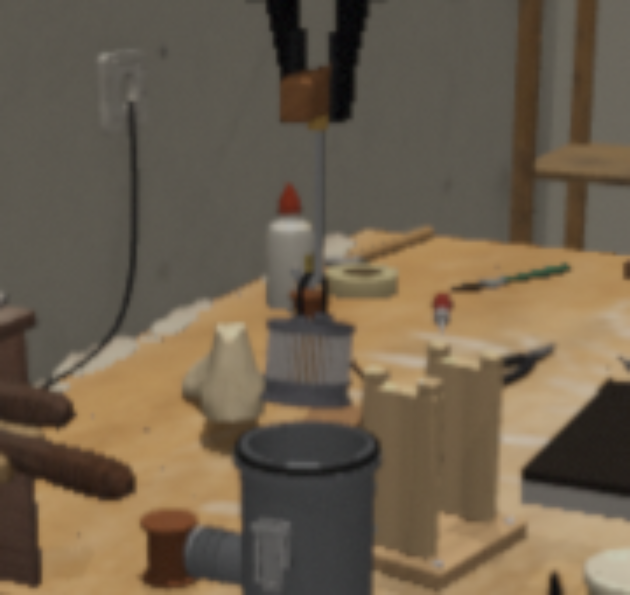

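The cartridge hangs upright above the mouth at crop (310,360). I'll carry it slowly to the tray, whose centre is (0.4985, 0.330).

apply_moves(
  rows=[
    {"x": 2, "y": 0, "z": 0, "rx": 0, "ry": 0, "rz": 0, "claw": 255},
    {"x": 7, "y": 0, "z": 0, "rx": 0, "ry": 0, "rz": 0, "claw": 255},
    {"x": 15, "y": 0, "z": 0, "rx": 0, "ry": 0, "rz": 0, "claw": 255},
    {"x": 26, "y": 0, "z": 0, "rx": 0, "ry": 0, "rz": 0, "claw": 255},
    {"x": 40, "y": 0, "z": 0, "rx": 0, "ry": 0, "rz": 0, "claw": 255},
    {"x": 56, "y": 0, "z": 0, "rx": 0, "ry": 0, "rz": 0, "claw": 255},
    {"x": 74, "y": 0, "z": 0, "rx": 0, "ry": 0, "rz": 0, "claw": 255},
    {"x": 92, "y": 0, "z": 0, "rx": 0, "ry": 0, "rz": 0, "claw": 255},
    {"x": 110, "y": 0, "z": 0, "rx": 0, "ry": 0, "rz": 0, "claw": 255},
    {"x": 128, "y": 0, "z": 0, "rx": 0, "ry": 0, "rz": 0, "claw": 255},
  ],
)

```text
time_s: 24.12
position: [0.5099, 0.1907, 0.3652]
tcp_rot: [[-0.143, 0.99, 0.0], [0.99, 0.143, 0.0], [0.0, 0.0, -1.0]]
force: [0.8, 0.0, -3.9]
opening: 0.206
grasp_force: 30.0
```

apply_moves(
  rows=[
    {"x": 18, "y": 0, "z": 5, "rx": 0, "ry": 0, "rz": 0, "claw": 255},
    {"x": 36, "y": 0, "z": 12, "rx": 0, "ry": 0, "rz": 0, "claw": 255},
    {"x": 54, "y": 1, "z": 22, "rx": 0, "ry": 0, "rz": 0, "claw": 255},
    {"x": 72, "y": 1, "z": 34, "rx": 0, "ry": 0, "rz": 0, "claw": 255},
    {"x": 89, "y": 1, "z": 46, "rx": 0, "ry": 0, "rz": 0, "claw": 255},
    {"x": 104, "y": 1, "z": 58, "rx": 0, "ry": 0, "rz": 0, "claw": 255},
    {"x": 117, "y": 2, "z": 70, "rx": 0, "ry": 0, "rz": 0, "claw": 255},
    {"x": 127, "y": 2, "z": 82, "rx": 0, "ry": 0, "rz": 0, "claw": 255},
    {"x": 135, "y": 2, "z": 94, "rx": 0, "ry": 0, "rz": 0, "claw": 255},
    {"x": 139, "y": 2, "z": 104, "rx": 0, "ry": 0, "rz": 0, "claw": 255},
  ],
)

```text
time_s: 25.38
position: [0.4922, 0.3275, 0.2604]
tcp_rot: [[-0.143, 0.99, -0.0], [0.99, 0.143, -0.0], [-0.0, -0.0, -1.0]]
force: [-0.7, 0.8, -2.9]
opening: 0.207
grasp_force: 30.0
```

```bash
python3 - <<'E'
from h import *
goto([.4915,.329,.24],8)
E
```

```text
t 25.38 pos [0.4922 0.3275 0.2604] F [-0.72  0.79 -2.92] | xyz [ 1.6 -0.4 20.4] r [-0.    0.    0.04] len 20.0
```

apply_moves(
  rows=[
    {"x": 1, "y": 0, "z": 10, "rx": 0, "ry": 0, "rz": 0, "claw": 255},
    {"x": 1.5, "y": -0.5, "z": 20, "rx": 0, "ry": 0, "rz": 0, "claw": 255},
    {"x": 1.5, "y": -0.5, "z": 30, "rx": 0, "ry": 0, "rz": 0, "claw": 255},
    {"x": 1.5, "y": -0.5, "z": 40, "rx": 0, "ry": 0, "rz": 0, "claw": 255},
    {"x": 1.5, "y": -0.5, "z": 48, "rx": 0, "ry": 0, "rz": 0, "claw": 255},
    {"x": 1.5, "y": -0.5, "z": 54, "rx": 0, "ry": 0, "rz": 0, "claw": 255},
    {"x": 1.5, "y": -0.5, "z": 58, "rx": 0, "ry": 0, "rz": 0, "claw": 255},
    {"x": 1.5, "y": -0.5, "z": 60, "rx": 0, "ry": 0, "rz": 0, "claw": 255},
    {"x": 1.5, "y": -0.5, "z": 60, "rx": 0, "ry": 0, "rz": 0, "claw": 255},
    {"x": 1.5, "y": -0.5, "z": 60, "rx": 0, "ry": 0, "rz": 0, "claw": 255},
  ],
)

```text
time_s: 26.62
position: [0.4918, 0.3287, 0.2015]
tcp_rot: [[-0.143, 0.99, 0.001], [0.99, 0.143, 0.0], [0.0, 0.001, -1.0]]
force: [0.7, -0.2, -3.4]
opening: 0.204
grasp_force: 30.0
```

```bash
python3 - <<'E'
from h import *
im,d=capture('side'); s=read_state(); P=proj('side',[s['position']-[0,0,.15]])[0].astype(int); u,v=P
cv2.imwrite('pics/crop8.png',cv2.resize(im[max(v-90,0):v+80,max(u-100,0):u+100,::-1],None,fx=3.5,fy=3.5))
goto([.4915,.329,.19],8)
E
```

```text
t 26.68 pos [0.4918 0.3287 0.2015] F [-0.28  0.19 -4.38] | xyz [ 0.4 -0.2 11.5] r [ 0.01 -0.    0.03] len 12.0
```

View pics/crop8.png

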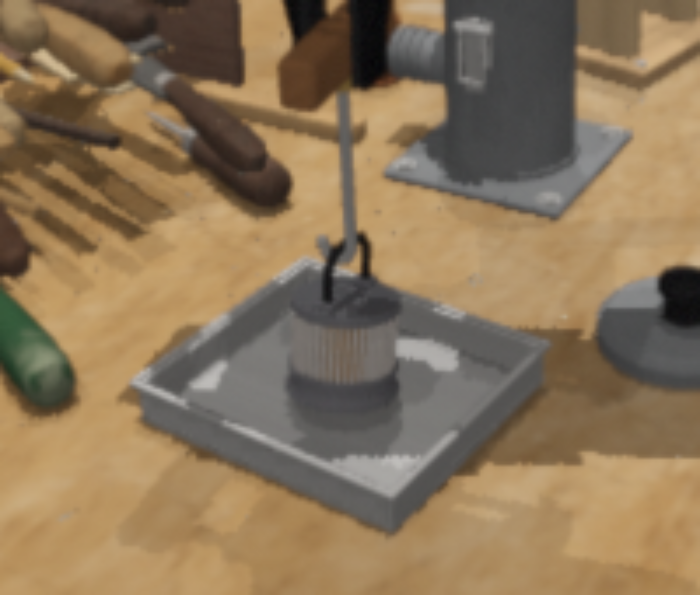

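The cartridge hangs upright over the tray's middle at crop (343,345). Lowering it slowly.

apply_moves(
  rows=[
    {"x": 0, "y": 0, "z": 2, "rx": 0, "ry": 0, "rz": 0, "claw": 255},
    {"x": 0, "y": 0, "z": 4, "rx": 0, "ry": 0, "rz": 0, "claw": 255},
    {"x": 0, "y": 0, "z": 6, "rx": 0, "ry": 0, "rz": 0, "claw": 255},
    {"x": 0, "y": 0, "z": 8, "rx": 0, "ry": 0, "rz": 0, "claw": 255},
    {"x": 0, "y": 0, "z": 10, "rx": 0, "ry": 0, "rz": 0, "claw": 255},
    {"x": 0, "y": 0, "z": 12, "rx": 0, "ry": 0, "rz": 0, "claw": 255},
    {"x": 0, "y": 0, "z": 14, "rx": 0, "ry": 0, "rz": 0, "claw": 255},
    {"x": 0, "y": 0, "z": 14, "rx": 0, "ry": 0, "rz": 0, "claw": 255},
  ],
)

```text
time_s: 27.68
position: [0.4915, 0.3285, 0.1871]
tcp_rot: [[-0.143, 0.99, -0.0], [0.99, 0.143, -0.0], [-0.0, -0.0, -1.0]]
force: [0.7, -0.1, -0.7]
opening: 0.202
grasp_force: 30.0
```

```bash
python3 - <<'E'
from h import *
f=[]
for k in range(4):
    im,d=capture('side'); f.append(read_state()['force'])
print(np.mean(f,0)); goto([.4915,.329,.179],8)
E
```

```text
[-0.43102523  0.17930123 -1.13658715]
t 27.88 pos [0.4917 0.3286 0.1873] F [-0.18  0.13 -0.96] | xyz [ 0.4 -0.1  8.3] r [ 0.   -0.    0.03] len 8.0
```

apply_moves(
  rows=[
    {"x": 0, "y": 0, "z": 3, "rx": 0, "ry": 0, "rz": 0, "claw": 255},
    {"x": 0, "y": 0, "z": 6, "rx": 0, "ry": 0, "rz": 0, "claw": 255},
    {"x": 0, "y": 0, "z": 9, "rx": 0, "ry": 0, "rz": 0, "claw": 255},
    {"x": 0, "y": 0, "z": 9, "rx": 0, "ry": 0, "rz": 0, "claw": 255},
    {"x": 0, "y": -3, "z": 9, "rx": 0, "ry": 0, "rz": 0, "claw": 255},
    {"x": 0, "y": -6, "z": 9, "rx": 0, "ry": 0, "rz": 0, "claw": 255},
    {"x": 0, "y": -9, "z": 9, "rx": 0, "ry": 0, "rz": 0, "claw": 255},
    {"x": 0, "y": -9, "z": 9, "rx": 0, "ry": 0, "rz": 0, "claw": 255},
  ],
)

```text
time_s: 28.88
position: [0.4823, 0.3273, 0.1783]
tcp_rot: [[-0.143, 0.99, -0.0], [0.99, 0.143, -0.0], [-0.0, -0.0, -1.0]]
force: [0.5, -0.6, -1.0]
opening: 0.205
grasp_force: 30.0
```

apply_moves(
  rows=[
    {"x": 0, "y": -4, "z": 0, "rx": 0, "ry": 0, "rz": 0, "claw": 255},
    {"x": 0, "y": -8, "z": 0, "rx": 0, "ry": 0, "rz": 0, "claw": 255},
    {"x": 0, "y": -12, "z": 0, "rx": 0, "ry": 0, "rz": 0, "claw": 255},
    {"x": 0, "y": -16, "z": 0, "rx": 0, "ry": 0, "rz": 0, "claw": 255},
    {"x": 0, "y": -20, "z": 0, "rx": 0, "ry": 0, "rz": 0, "claw": 255},
    {"x": 0, "y": -20, "z": 0, "rx": 0, "ry": 0, "rz": 0, "claw": 255},
    {"x": 0, "y": -20, "z": -4, "rx": 0, "ry": 0, "rz": 0, "claw": 255},
    {"x": 0, "y": -20, "z": -10, "rx": 0, "ry": 0, "rz": 0, "claw": 255},
    {"x": 0, "y": -20, "z": -16, "rx": 0, "ry": 0, "rz": 0, "claw": 255},
  ],
)

```text
time_s: 30.0
position: [0.4632, 0.3245, 0.1949]
tcp_rot: [[-0.143, 0.99, 0.001], [0.99, 0.143, 0.0], [0.0, 0.001, -1.0]]
force: [-0.2, -0.5, -1.7]
opening: 0.204
grasp_force: 30.0
```

apply_moves(
  rows=[
    {"x": 0, "y": -2, "z": -25, "rx": 0, "ry": 0, "rz": 0, "claw": 255},
    {"x": 0, "y": -2, "z": -65, "rx": 0, "ry": 0, "rz": 0, "claw": 255},
    {"x": 0, "y": -2, "z": -105, "rx": 0, "ry": 0, "rz": 0, "claw": 255},
    {"x": 0, "y": -2, "z": -140, "rx": 0, "ry": 0, "rz": 0, "claw": 255},
    {"x": 0, "y": -2, "z": -150, "rx": 0, "ry": 0, "rz": 0, "claw": 255},
    {"x": 0, "y": -2, "z": -150, "rx": 0, "ry": 0, "rz": 0, "claw": 255},
  ],
)

```text
time_s: 30.75
position: [0.4608, 0.3241, 0.3443]
tcp_rot: [[-0.143, 0.99, 0.0], [0.99, 0.143, 0.0], [0.0, 0.0, -1.0]]
force: [0.7, -0.3, -1.6]
opening: 0.204
grasp_force: 30.0
```

```bash
python3 - <<'E'
from h import *
im,d=capture('side'); u,v=proj('side',[[.4985,.33,.04]])[0].astype(int)
cv2.imwrite('pics/crop9.png',cv2.resize(im[v-60:v+60,u-80:u+80,::-1],None,fx=4,fy=4))
goto([.5268,-.1369,.34],-12.75)
E
```

```text
t 30.8 pos [0.4603 0.3238 0.3432] F [-0.25 -0.54 -1.16] | xyz [-4.655e+02  1.000e-01  3.500e+00] r [-0.02  0.01  3.49] len 466.0
```

View pics/crop9.png

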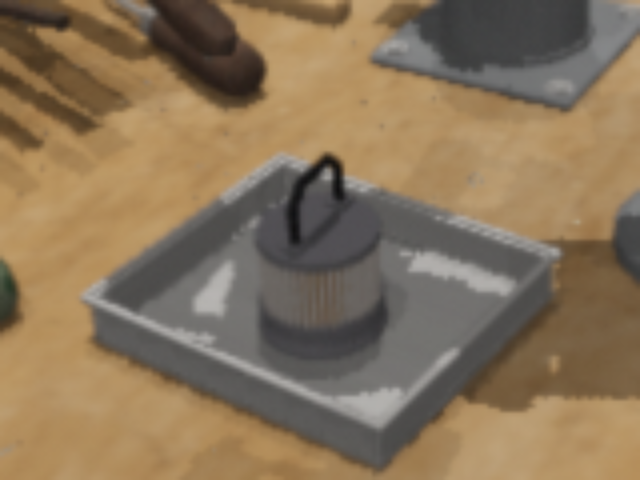

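The cartridge stands upright in the middle of the tray at crop (320,280), free of the hook. Back to the stand.

apply_moves(
  rows=[
    {"x": -25, "y": 0, "z": 0, "rx": 0, "ry": 0, "rz": 0.2, "claw": 255},
    {"x": -75, "y": 0, "z": 0, "rx": 0, "ry": 0, "rz": 0.6, "claw": 255},
    {"x": -125, "y": 0, "z": 0, "rx": 0, "ry": 0, "rz": 1, "claw": 255},
    {"x": -175, "y": 0, "z": 0, "rx": 0, "ry": 0, "rz": 1.4, "claw": 255},
    {"x": -225, "y": 0, "z": 0, "rx": 0, "ry": 0, "rz": 1.8, "claw": 255},
    {"x": -275, "y": 0, "z": 0, "rx": 0, "ry": 0, "rz": 2.2, "claw": 255},
    {"x": -325, "y": 0, "z": 0, "rx": 0, "ry": 0, "rz": 2.6, "claw": 255},
    {"x": -375, "y": 0, "z": 0, "rx": 0, "ry": 0, "rz": 3, "claw": 255},
    {"x": -425, "y": 0, "z": 0, "rx": 0, "ry": 0, "rz": 3.3, "claw": 255},
    {"x": -460, "y": 0, "z": 0, "rx": 0, "ry": 0, "rz": 3.5, "claw": 255},
  ],
)

```text
time_s: 32.05
position: [0.5259, -0.133, 0.3419]
tcp_rot: [[0.224, 0.975, -0.004], [0.975, -0.224, 0.002], [0.001, -0.004, -1.0]]
force: [0.3, 1.0, -1.4]
opening: 0.204
grasp_force: 30.0
```

apply_moves(
  rows=[
    {"x": -6, "y": 0, "z": 0, "rx": 0, "ry": 0, "rz": 0, "claw": 255},
    {"x": -6, "y": 0, "z": 0, "rx": 0, "ry": 0, "rz": 0, "claw": 255},
    {"x": -6, "y": 0, "z": 0, "rx": 0, "ry": 0, "rz": 0, "claw": 255},
  ],
)

```text
time_s: 32.42
position: [0.5247, -0.1356, 0.3436]
tcp_rot: [[0.22, 0.975, -0.002], [0.975, -0.22, 0.001], [0.001, -0.002, -1.0]]
force: [-0.0, -0.2, -0.5]
opening: 0.202
grasp_force: 30.0
```

```bash
python3 - <<'E'
from h import *
goto([.5268,-.1369,.1546],-12.75)
s=read_state(); p=s['position']; hx=s['tcp_rot'][:,1]; hy=s['tcp_rot'][:,0]
im,d=capture('side'); C=cloud('side',d)
for z0 in np.array([-.115,-.105,-.09,-.07,-.05])+p[2]:
    k=(np.linalg.norm(C[...,:2]-p[:2],axis=2)<.04)&(abs(C[...,2]-z0)<.005); Q=C[k]-p; print(z0.round(3),len(Q),np.median(Q@hx).round(4),np.median(Q@hy).round(4))
E
```

```text
t 32.42 pos [ 0.5247 -0.1356  0.3436] F [-0.03 -0.17 -0.49] | xyz [ -1.    2.7 189. ] r [-0.02 -0.01  0.01] len 189.0
0.229 21 0.0062 0.0005
0.239 13 -0.001 -0.0015
0.254 14 -0.0013 -0.0006
0.274 9 -0.002 0.0003
0.294 5 -0.0012 0.0014
```

apply_moves(
  rows=[
    {"x": -1, "y": 2.5, "z": 20, "rx": 0, "ry": 0, "rz": 0, "claw": 255},
    {"x": -1, "y": 2.5, "z": 50, "rx": 0, "ry": 0, "rz": 0, "claw": 255},
    {"x": -1, "y": 2.5, "z": 85, "rx": 0, "ry": 0, "rz": 0, "claw": 255},
    {"x": -1, "y": 2.5, "z": 120, "rx": 0, "ry": 0, "rz": 0, "claw": 255},
    {"x": -1, "y": 2.5, "z": 145, "rx": 0, "ry": 0, "rz": 0, "claw": 255},
    {"x": -1, "y": 2.5, "z": 162, "rx": 0, "ry": 0, "rz": 0, "claw": 255},
    {"x": -1, "y": 2.5, "z": 172, "rx": 0, "ry": 0, "rz": 0, "claw": 255},
    {"x": -1, "y": 2.5, "z": 178, "rx": 0, "ry": 0, "rz": 0, "claw": 255},
    {"x": -1, "y": 2.5, "z": 178, "rx": 0, "ry": 0, "rz": 0, "claw": 255},
  ],
)

```text
time_s: 33.6
position: [0.5276, -0.1383, 0.1664]
tcp_rot: [[0.221, 0.975, 0.0], [0.975, -0.221, -0.0], [-0.0, 0.0, -1.0]]
force: [0.1, 0.2, -2.1]
opening: 0.206
grasp_force: 30.0
```

apply_moves(
  rows=[
    {"x": 0, "y": 0, "z": 4, "rx": 0, "ry": 0, "rz": 0, "claw": 255},
    {"x": 0, "y": 0, "z": 8, "rx": 0, "ry": 0, "rz": 0, "claw": 255},
    {"x": 0, "y": 0, "z": 10, "rx": 0, "ry": 0, "rz": 0, "claw": 255},
    {"x": 0, "y": 0, "z": 10, "rx": 0, "ry": 0, "rz": 0, "claw": 255},
  ],
)

```text
time_s: 34.1
position: [0.5275, -0.1386, 0.1564]
tcp_rot: [[0.222, 0.975, 0.0], [0.975, -0.222, -0.0], [-0.0, 0.0, -1.0]]
force: [-0.3, 0.2, 0.3]
opening: 0.206
grasp_force: 30.0
```

apply_moves(
  rows=[
    {"x": 0, "y": 0, "z": 1, "rx": 0, "ry": 0, "rz": 0, "claw": 255},
    {"x": 0, "y": 0, "z": 1, "rx": 0, "ry": 0, "rz": 0, "claw": 255},
    {"x": 0, "y": 0, "z": 1, "rx": 0, "ry": 0, "rz": 0, "claw": 0},
    {"x": 0, "y": 0, "z": 1, "rx": 0, "ry": 0, "rz": 0, "claw": 0},
    {"x": 0, "y": 0, "z": 1, "rx": 0, "ry": 0, "rz": 0, "claw": 0},
    {"x": 0, "y": 0, "z": 1, "rx": 0, "ry": 0, "rz": 0, "claw": 0},
    {"x": 0, "y": 0, "z": 1, "rx": 0, "ry": 0, "rz": 0, "claw": 0},
    {"x": 0, "y": 0, "z": 1, "rx": 0, "ry": 0, "rz": 0, "claw": 0},
    {"x": 0, "y": 0, "z": 1, "rx": 0, "ry": 0, "rz": 0, "claw": 0},
  ],
)

```text
time_s: 35.22
position: [0.5275, -0.1385, 0.1552]
tcp_rot: [[0.221, 0.975, 0.0], [0.975, -0.221, 0.0], [0.0, 0.0, -1.0]]
force: [0.1, 0.2, 0.5]
opening: 0.912
grasp_force: 0.0
```

apply_moves(
  rows=[
    {"x": 0, "y": 0, "z": -5, "rx": 0, "ry": 0, "rz": 0, "claw": 0},
    {"x": 0, "y": 0, "z": -20, "rx": 0, "ry": 0, "rz": 0, "claw": 0},
    {"x": 0, "y": 0, "z": -50, "rx": 0, "ry": 0, "rz": 0, "claw": 0},
    {"x": 0, "y": 0, "z": -90, "rx": 0, "ry": 0, "rz": 0, "claw": 0},
    {"x": 0, "y": 0, "z": -120, "rx": 0, "ry": 0, "rz": 0, "claw": 0},
    {"x": 0, "y": 0, "z": -120, "rx": 0, "ry": 0, "rz": 0, "claw": 0},
    {"x": 0, "y": 0, "z": -120, "rx": 0, "ry": 0, "rz": 0, "claw": 0},
  ],
)

```text
time_s: 36.1
position: [0.5269, -0.1382, 0.275]
tcp_rot: [[0.221, 0.975, -0.001], [0.975, -0.221, 0.0], [0.0, -0.001, -1.0]]
force: [-0.2, 0.3, -0.7]
opening: 1.004
grasp_force: 0.0
```

```bash
python3 - <<'E'
from h import *
s=read_state(); print(s['time_s'],s['position'],s['opening'])
im,d=capture('side'); cv2.imwrite('pics/crop10.png',cv2.resize(im[80:340,200:440,::-1],None,fx=2.3,fy=2.3))
C=cloud('side',d); m=(C[...,2]>.14)&(C[...,2]<.165)&(C[...,1]>-.25)&(C[...,1]<-.05)&(abs(C[...,0]-.527)<.06)
Q=C[m]; print(len(Q),np.median(Q,0),cv2.minAreaRect((Q[:,:2]*1000).astype(np.float32)),np.percentile(Q[:,2],[5,50,95,99]))
E
```

```text
36.1 [ 0.52689205 -0.13822278  0.27503133] 1.0037575770200247
300 [ 0.52310086 -0.1173347   0.14902023] ((528.3983154296875, -136.950439453125), (98.58403015136719, 59.31002426147461), 76.78245544433594) [0.14116505 0.14902023 0.15954245 0.1602181 ]
```

View pics/crop10.png

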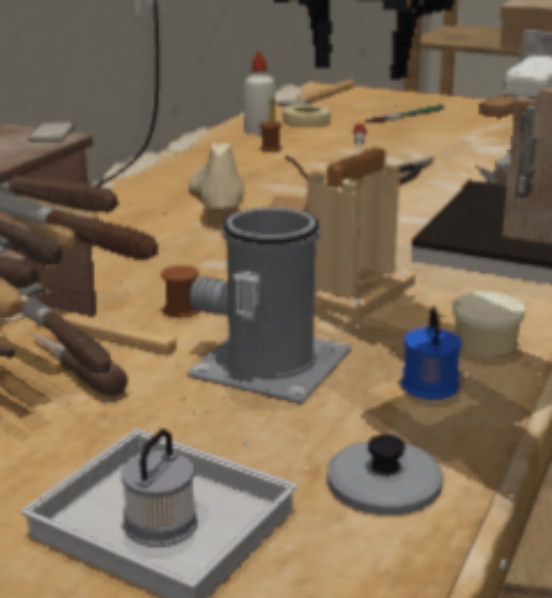

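The hook lies back in both notches at crop (357,165) and the cartridge stands in the tray at (160,495). The lid, tub and spool have not moved, and the gripper is clear.

```bash
python3 -c "
from rig import hand_in; print(hand_in())"
```

```text
the job is handed in; nothing more can be done
None
```

Job handed in at about 36 s: the cartridge stands upright in the middle of the tray, the hook lies back in both notches, and the lid, tub and spool were not moved; no verdict came back.

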